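Close the casting mould and snap its clamp over

ROBOT

A 7-joint arm with a two-finger parallel gripper is mounted at the origin on the work surface. World frame = base frame: x ahead of the robot, y to its left, z up, the work surface at z = 0. Lengths are in m, angles in degrees, forces in N, time in s.
With the tool pointing down it reaches from about 0.4 to 0.9 m from the base axis. Payload 5.5 kg.
Tool frame: the origin (TCP) lies at the very end of the fingers, on their centre line; the grasp point (between the pads) lies 19 mm behind it (bot.grip_depth is the distance from the TCP to the grasp point, in m); z points along the fingers, y is the line along which they close (so a half turn about z gives the same grasp; the last joint's range is limited). The gripper opens to 85 mm and grips with 20 to 120 N. Pads are 22 mm wide; open, the fingers measure 114 mm over their backs; the gripper's body (76 mm by 85 mm) begins 54 mm behind the grasp point. The pads swing forward as they close: fully open they stand 13 mm farther back than shut.
Start: joints at [-49.263, 28.699, -24.465, 88.831, 12.651, 65.22, -12.049], TCP at [0.281, 0.586, 0.202] pointing down, gripper open.
Joint ranges: [-164.97, 164.97], [-17.58, 116.51], [-87.97, 89.64], [11.32, 138.91], [-80.73, 260.73], [10.89, 115.49], [-147.41, 147.41]. Speed limits (degrees/s): [147.25, 147.25, 180, 180, 180, 180, 180].

INTERFACE

Orientations are given as a 3x3 rotation matrix whose columns are the frame's x, y, z axes.
In Python, from plant import bot gives the robot as it stands. The module is installed in compiled form; this text tells all that it offers.
- The arm moves only by the shell command python3 -m crank 'ROWS' [FORCE]. ROWS is a JSON object of lists of equal length, an entry for each row: "turn": the turn, a rotation vector about the tool's x, y, z in degrees, a list of three; "offset": the shift along the tool's x, y, z in m, a list of three; "fingers": the closure, from -1 (fully open) to 1 (shut), so that 0 is half open. In form: {"turn": [[ax, ay, az], ...], "offset": [[dx, dy, dz], ...], "fingers": [fingers, ...]}. A call has 1 to 12 rows; each row shifts and turns the commanded pose from where the row before left it, along the tool's axes as they then stand; what a row does not reach is not made up. A row lasts 1/12 s, in which the tool goes at most 41.7 mm and 7.16 degrees, less where a joint would pass 70% of its speed; a pose out of reach is approached as far as the arm can. A call is refused whole if a number of a shift passes 0.0417 or a number of a turn 7.16, either way. A call with a gripper value outside its range is refused whole. The fingers move at their own pace and stop on an object; FORCE is the grip in N (left out, the last holds). Time passes only in rows, so rows that do not move let the fingers close. It gives the time, the measured TCP pose, the force, the opening and the grip force at its end, in the units of the state.
- bot.sense(): the state, without advancing time (a new reading comes with each control period).
- bot.camera(name): name is "side" or "top"; returns (picture, depth): 384x512x3 uint8, red, green, blue; 384x512 float32, m along the optical axis (not along the pixel's ray), 0 where there is no reading.
- bot.calibration(name): a dict with "fx", "fy", "cx", "cy" (pixels), "extrinsics" (4x4, takes a point from camera to world coordinates). Camera axes: x right, y up, looking along -z (the intrinsics and any distortion apply to the point x, -y, -z); pixel columns grow to the right and rows downward; lengths in m; the calibration is good to about 2 mm. A picture is of the moment at which its call begins. calibration takes no time and is no camera call.
- bot.sign_off(): hands the job in; it is judged then, once.
The state is a dict: "t": time; "q": joint angles; "joint_velocities": joint speeds; "tau": joint torques, N m; "eef_pos": TCP position; "eef_rot": TCP orientation; "wrist_force": force on the tool from outside, world axes, zero at the start; "moment": the same for the moment, N m; "gripper_width": opening from 0.0 (shut) to 1.0 (fully open); "gripper_force": force on a finger pad.
Only numpy, scipy, OpenCV 4.12 (cv2) and the standard library are available. Lean on these libraries where they do the work, as an engineer would, in place of code of your own. Each camera call takes 0.05 s, during which the arm holds its last target. There are 200 camera calls.

TASK

Close and lock the small plaster casting mould in its jig: with your fingertips push the loose mould half along its guides until it sits flush against the fixed half, and only then push the clamp's upright grip round past its dead point, so that it snaps over and its rubber foot presses the loose half shut. Push only and lift nothing, and leave the other things on the bench standing where they are.

Things in the scene. Friction and masses are not known exactly. Their poses are not given: they have to be found in the camera images.
- jig: fixed mould jig: plywood board 270 x 280 x 15 mm (x -110 to 160, y -155 to 125 mm). Origin on the table top, z up; its +x, within 0.35 rad of the robot's +x, is the way the loose half is pushed home. Two wooden guide strips, tops 30 mm above the table, run along x from -30 to 120 mm, inner faces at y = -47 and 47 mm, outer faces at -63 and 63 mm
- fixed_face (a point): middle of the fixed plaster half's mating face, 40 mm above the table, at x = 61 mm, y = 0 in the jig's frame. The fixed half is 60 x 90 x 50 mm like the loose one, stands on the board and is backed by a wooden stop
- half: loose plaster mould half, block 60 (x) x 90 (y) x 50 (z) mm, 0.4 kg, on the jig board between the guides, top 65 mm above the table. Origin at the centre of its underside, axes as the jig's. Starts 20 to 45 mm short of the fixed half; flush home, its origin is at jig x = 31 mm and its rear face, the one to push, at 1 mm. Slides under about 4 N; push it at the middle of its width
- clamp (a joint): turn of the over-centre swing clamp, rad, anticlockwise from above: 0 open (arm along -x of the jig, towards the robot), dead point 1.15, 1.5 locked (arm along -y of the jig, foot pressing the loose half; end of range 1.6). A spring drives it back to 0 below the dead point (about 6 N at the grip over most of the way, falling to nothing at the dead point), and beyond it on to lock by itself
- clamp_grip (a point): centre of the clamp's upright black round grip, 22 mm in diameter, 65 to 120 mm above the table (this point 92 mm), 140 mm from the pivot at the free end of a flat steel arm that lies 38 to 52 mm above the table
- clamp_pivot (a point): clamp pivot axis, upright, 45 mm above the table, at x = -35, y = 85 mm in the jig's frame. A rubber-tipped foot 20 mm in diameter stands out sideways from the arm, 85 mm from the pivot, and reaches 35 mm from the arm's centre line
- rabbit_a: bystander: unglazed rabbit figure, 50 mm wide, 103 mm tall, standing on the jig board beside the guides; origin under its base
- rabbit_b: bystander: unglazed rabbit figure, 50 mm wide, 103 mm tall, on the table near the jig's left side; origin under its base
- rabbit_c: bystander: larger unglazed rabbit figure, 58 mm wide, 118 mm tall, on the table; origin under its base
- cup: bystander: white cup, 68 mm wide, 75 mm tall, on the table to the right of the jig; origin under its base
- bottle: bystander: white bottle, 60 mm wide, 170 mm tall; origin under its base
- spare_half: bystander: spare plaster mould half, 60 x 80 x 50 mm, apart from the jig; origin under its base
- brush: bystander: brush lying on the table, apart from the jig; origin on its underside

How it is judged (in metres and radians):
On the way, in this order (a step that is already met when the one before it is completed fails the run):
1. the loose half is pushed flush home while the clamp is still open (x of half in the frame of jig above 0.0275 m and angle between the x axis of half and the x axis of jig, either way round below 0.06 rad and z of half in the frame of jig below 0.018 m and value of joint clamp below 0.6 rad), for 0.2 s.
2. the clamp has snapped over with the half still home (x of half in the frame of jig above 0.0275 m and angle between the x axis of half and the x axis of jig, either way round below 0.06 rad and z of half in the frame of jig below 0.018 m and value of joint clamp above 1.42 rad), for 0.2 s.
At the end, for the whole second after the job is handed in: the loose half stands upright and at rest against the fixed half (gap under 3.5 mm, square within 0.06 rad), the clamp is locked over (joint above 1.42 rad) and at rest, its foot pressing the half with more than 1 N (all of step 2 and velocity of joint clamp below 0.1 rad/s and contact force between clamp and half above 1 N and angle between half's own z axis and vertical below 0.06 rad and linear speed of half below 0.02 m/s); the robot touches nothing.
It fails at once if the clamp is swung over (past 0.8 rad) while the loose half is not home (more than 5 mm short) (value of joint clamp above 0.8 rad and x of half in the frame of jig below 0.026 m).
It fails at once if the loose half is lifted more than 10 mm or tipped (z of half in the frame of jig above 0.025 m or angle between half's own z axis and vertical above 0.25 rad).
It fails at once if a bystander is moved more than 30 mm or knocked over (distance of any of rabbit_a, rabbit_b, rabbit_c, cup, bottle, spare_half, brush from where it was at the start of the episode above 0.03 m or angle between any of rabbit_a, rabbit_b, rabbit_c, cup, bottle, spare_half's own z axis and vertical above 0.5 rad).
It also fails if it takes over 48 s, if anything falls off the work surface, if the arm or the gripper's body presses on something with over 40 N, if the wrist force passes 120 N, or if a joint passes its speed limit or range.

## Working session

There is one attempt and no reset: what is moved stays moved. The work goes in short steps, Python scripts to look and compute and a shell command to move; the robot and the scene stay as the last step left them, time stands still between calls to the robot, and variables do not carry over. Pictures are saved under pics/ and viewed, at most 13 in all, crops included, and the job is handed in when it is done.

```bash
mkdir -p pics; python3 - <<'E'
from plant import bot
import cv2,numpy as np
for n in("top","side"):
    p,d=bot.camera(n); cv2.imwrite(f"pics/{n}0.png",cv2.resize(p[:,:,::-1],(768,576))); np.savez(f"{n}0",p=p,d=d)
    print(n,bot.calibration(n))
s=bot.sense(); print(s['t'],s['eef_pos'],s['eef_rot'],s['gripper_width'])
E
```

```text
top {'fx': 489.8083052333717, 'fy': 489.8083052333717, 'cx': 248.48502395267684, 'cy': 192.25375766338348, 'extrinsics': array([[ 0.07208273,  0.97285822, -0.21988852,  0.19518147],
       [-0.99739379,  0.06962025, -0.01893796, -0.02163072],
       [-0.00311525,  0.22068055,  0.97534117,  1.71066918],
       [ 0.        ,  0.        ,  0.        ,  1.        ]])}
side {'fx': 465.84187413538353, 'fy': 465.84187413538353, 'cx': 250.24179350172872, 'cy': 187.01746603040172, 'extrinsics': array([[ 8.82653182e-01,  3.47172241e-01, -3.16851378e-01,
         1.44060384e-01],
       [-4.70024701e-01,  6.51412175e-01, -5.95599663e-01,
        -8.36777308e-01],
       [-3.74824495e-04,  6.74635912e-01,  7.38150558e-01,
         1.09485101e+00],
       [ 0.00000000e+00,  0.00000000e+00,  0.00000000e+00,
         1.00000000e+00]])}
0.1 [0.28116222 0.58527565 0.20105366] [[-9.01425044e-01  4.32934372e-01 -8.48001813e-04]
 [ 4.32935196e-01  9.01423633e-01 -1.59685774e-03]
 [ 7.30742705e-05 -1.80657739e-03 -9.99998365e-01]] 1.0033832295538834
```

View pics/top0.png

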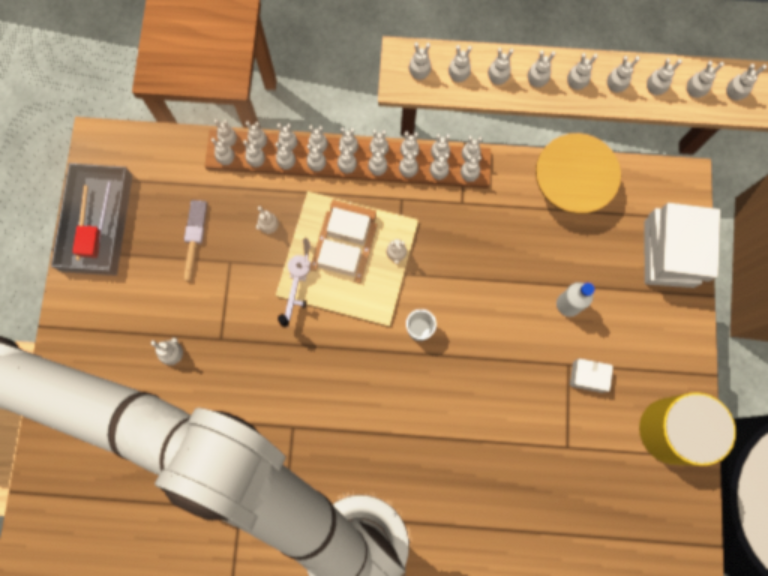

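View pics/side0.png

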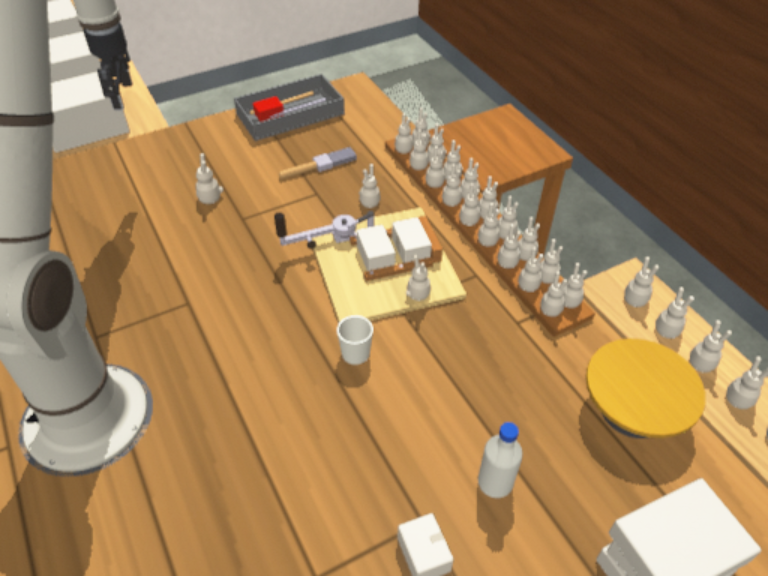

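Top view: jig board has corners near (310,192), (417,218), (390,324) and (278,295); the clamp pivot is at (299,267), the grip at (284,321) and the loose half at (340,257). In the side view the grip is at (280,225) and the loose half at (377,247). I'll enlarge both.

```bash
python3 - <<'E'
import cv2,numpy as np
a=np.load("top0.npz")['p'][120:225,170:310,::-1]; cv2.imwrite("pics/topc.png",cv2.resize(a,None,fx=5.7,fy=5.7,interpolation=cv2.INTER_CUBIC))
a=np.load("side0.npz")['p'][105:220,175:315,::-1]; cv2.imwrite("pics/sidec.png",cv2.resize(a,None,fx=5.2,fy=5.2,interpolation=cv2.INTER_CUBIC))
E
```

```text
(no output)
```

View pics/topc.png

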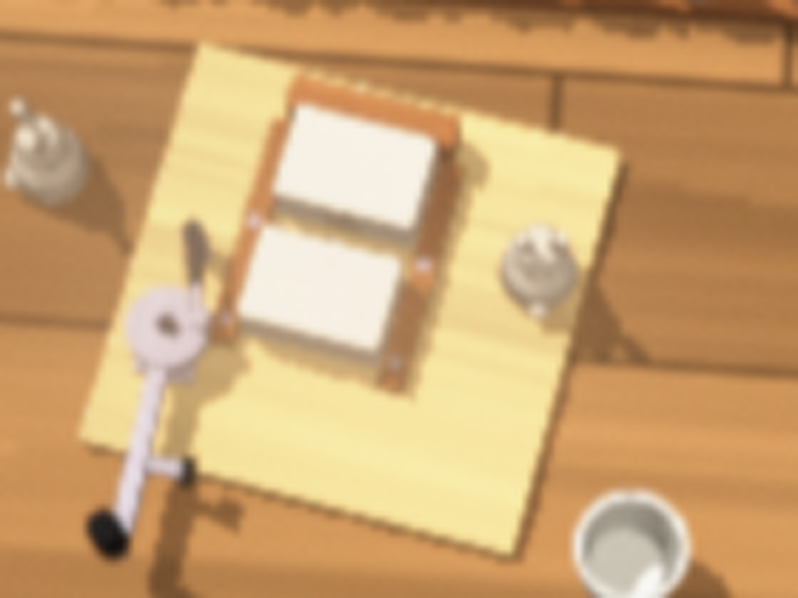

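View pics/sidec.png

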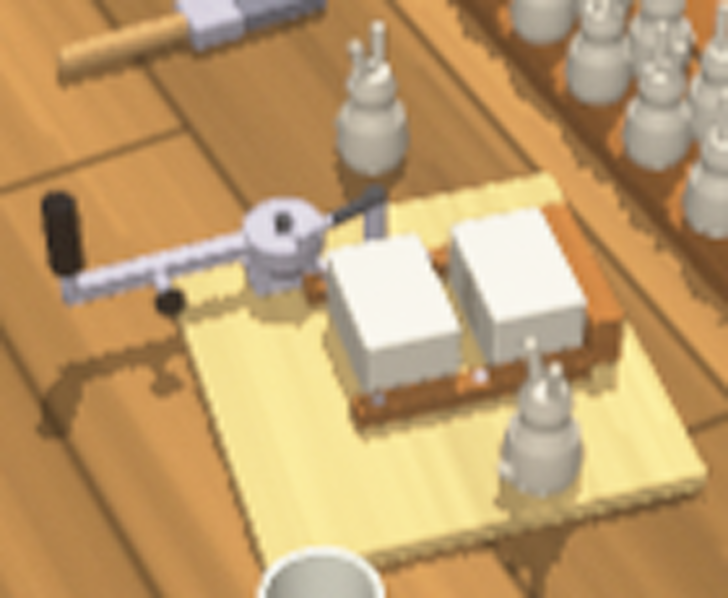

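The top crop shows the board corners at (203,43), (622,150), (517,555) and (82,435), and the loose half's top corners at (265,228), (402,262), (382,352) and (240,315). The pivot is at (168,325) and the grip at (108,530). In the side crop the half's top corners are (415,237), (460,335), (372,360) and (326,258), with the grip top at (58,198) and its bottom at (68,270).

```bash
cat >h.py <<'E'
from plant import bot
import numpy as np
def ray(n,u,v):
    c=bot.calibration(n);E=np.array(c['extrinsics'])
    d=E[:3,:3]@np.array([(u-c['cx'])/c['fx'],-(v-c['cy'])/c['fy'],-1]); return E[:3,3],d
def atz(n,u,v,z):
    o,d=ray(n,u,v); return o+d*(z-o[2])/d[2]
def tri(a,b):
    (o,d),(p,e)=ray(*a),ray(*b)
    s=np.linalg.lstsq(np.c_[d,-e],p-o,rcond=None)[0]; x,y=o+d*s[0],p+e*s[1]
    return (x+y)/2,np.linalg.norm(x-y)
T=lambda u,v:("top",(u+.5)/5.7-.5+170,(v+.5)/5.7-.5+120)
S=lambda u,v:("side",(u+.5)/5.2-.5+175,(v+.5)/5.2-.5+105)
E
python3 - <<'E'
from h import *
np.set_printoptions(precision=4,suppress=True)
W=np.array([atz(*T(*c),.015)[:2] for c in[(203,43),(622,150),(517,555),(82,435)]])
J=np.array([(.16,.125),(.16,-.155),(-.11,-.155),(-.11,.125)])
H=(J-J.mean(0)).T@(W-W.mean(0)); th=np.arctan2(H[0,1]-H[1,0],H[0,0]+H[1,1])
R=np.array([[np.cos(th),-np.sin(th)],[np.sin(th),np.cos(th)]]); o=W.mean(0)-R@J.mean(0)
print("jig",o,th,np.degrees(th)); print((W-(J@R.T+o)))
hc=[]
for a,b in zip([(265,228),(402,262),(382,352),(240,315)],[(415,237),(460,335),(372,360),(326,258)]):
    p,e=tri(T(*a),S(*b)); hc.append(p); print("half corner",p,e,(p[:2]-o)@R)
print("half mean",np.mean(hc,0),(np.mean(hc,0)[:2]-o)@R, [ ((atz(*T(*a),.065)[:2]-o)@R) for a in[(265,228),(402,262),(382,352),(240,315)]])
print("grip top",tri(T(104,522),S(59,198)))
print("grip expect",R@[-.175,.085]+o,"pivot",R@[-.035,.085]+o,atz(*T(168,325),.07), "grip z.12",atz(*T(102,520),.12))
np.savez("jig",o=o,R=R,th=th)
for n,a,z in[("rabA",(540,270),.07),("rabB",(40,150),.07),("cup",(632,547),.075)]:
    p=atz(*T(*a),z)[:2];print(n,p,(p-o)@R)
E
```

```text
jig [0.63   0.0953] -0.19262818668409148 -11.036782112256565
[[-0.0011 -0.0005]
 [-0.0002  0.0018]
 [-0.0006 -0.0007]
 [ 0.0019 -0.0006]]
half corner [0.6752 0.1321 0.0628] 0.0007303681086231374 [0.0373 0.0448]
half corner [0.6601 0.0467 0.0598] 0.0013644193485773828 [ 0.0388 -0.042 ]
half corner [0.6037 0.0544 0.0583] 0.00023015707585260625 [-0.018  -0.0452]
half corner [0.619  0.1428 0.0612] 0.0016844157539362972 [-0.0199  0.0445]
half mean [0.6395 0.094  0.0605] [0.0096 0.0005] [array([0.0371, 0.0444]), array([ 0.0382, -0.0425]), array([-0.0197, -0.0458]), array([-0.0199,  0.0439])]
grip top (array([0.4738, 0.204 , 0.1241]), np.float64(0.002278763209401891))
grip expect [0.4745 0.2123] pivot [0.612  0.1855] [0.6082 0.1848 0.07  ] grip z.12 [0.4767 0.2057 0.12  ]
rabA [ 0.6589 -0.0382] [ 0.0539 -0.1255]
rabB [0.7135 0.274 ] [0.0477 0.1913]
cup [ 0.491  -0.1037] [-0.0984 -0.222 ]
```

```bash
python3 -m crank '{"turn":[[0,0,-4.9],[0,0,-4.9],[0,0,-4.9],[0,0,0],[0,0,0],[0,0,0],[0,0,0],[0,0,0],[0,0,0],[0,0,0],[0,0,0],[0,0,0]],"offset":[[0,0,0],[0,0,0],[0,0,0],[-0.025,-0.028,0],[-0.025,-0.028,0],[-0.025,-0.028,0],[-0.025,-0.028,0],[-0.025,-0.028,0],[-0.025,-0.028,0],[-0.025,-0.028,0],[-0.025,-0.028,0],[0,0,0]],"fingers":[1,1,1,1,1,1,1,1,1,1,1,1]}' 30
```

```text
t: 1.1
eef_pos: [0.4405, 0.3187, 0.2012]
eef_rot: [[-0.979, 0.202, 0.001], [0.202, 0.979, -0.006], [-0.003, -0.005, -1.0]]
wrist_force: [0.5, -0.6, 0.3]
gripper_width: 0.003
gripper_force: 0.0
```

```bash
cat >>h.py <<'E'
Z=np.load("jig.npz");o,R=Z['o'],Z['R']
def st():
    s=bot.sense();x=s['eef_rot'][:,0];print("t",round(s['t'],2),"jig",np.round((s['eef_pos'][:2]-o)@R,4),"z",round(s['eef_pos'][2],4),"yaw err",round(np.degrees(np.arctan2(*(-(x[:2]@R))[::-1])),2),"F jig",np.round(s['wrist_force'][:2]@R,1))
E
python3 -m crank '{"turn":[[0,0,0],[0,0,0],[0,0,0],[0,0,0],[0,0,0],[0,0,0],[0,0,0],[0,0,0]],"offset":[[-0.0234,-0.0261,0],[-0.0234,-0.0261,0],[-0.0234,-0.0261,0],[-0.0234,-0.0261,0],[-0.0234,-0.0261,0],[-0.0234,-0.0261,0],[-0.0234,-0.0261,0],[0,0,0]],"fingers":[1,1,1,1,1,1,1,1]}'; python3 -c "
from h import *
import cv2
st()
p,d=bot.camera('side'); cv2.imwrite('pics/s1.png',cv2.resize(p[60:220,150:330,::-1],None,fx=3.7,fy=3.7,interpolation=2))"
```

```text
t: 1.77
eef_pos: [0.5648, 0.1082, 0.2013]
eef_rot: [[-0.98, 0.201, 0.001], [0.201, 0.98, -0.005], [-0.002, -0.004, -1.0]]
wrist_force: [0.3, -1.3, -1.0]
gripper_width: 0.004
gripper_force: 0.0
t 1.77 jig [-0.0665  0.0001] z 0.2013 yaw err -0.55 F jig [ 0.5 -1.2]
```

View pics/s1.png

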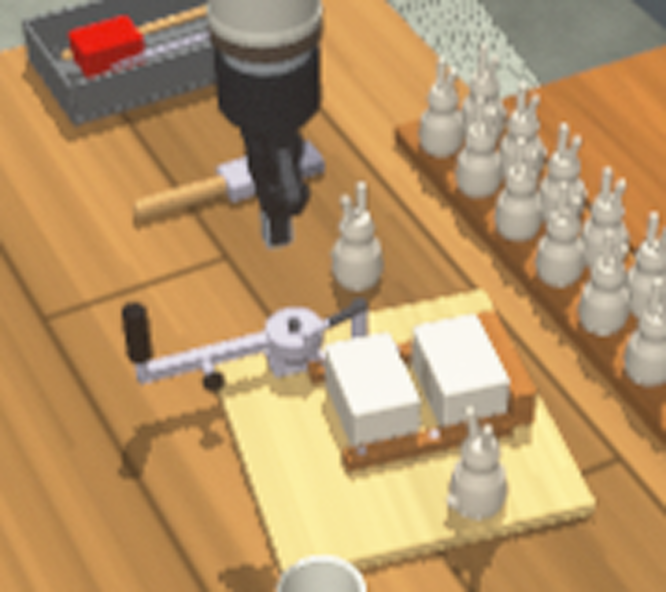

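The gripper, fingertips at (277,240), hangs above the spot just behind the loose half (370,390), and everything below it is clear. Going down.

```bash
python3 -m crank '{"turn":[[0,0,0],[0,0,0],[0,0,0],[0,0,0],[0,0,0],[0,0,0],[0,0,0],[0,0,0],[0,0,0],[0,0,0]],"offset":[[0,0,0.034],[0,0,0.034],[0,0,0.034],[0,0,0.034],[0,0,0.032],[0,0,0],[-0.006,0,0],[-0.006,0,0],[-0.006,0,0],[0,0,0]],"fingers":[1,1,1,1,1,1,1,1,1,1]}'; python3 -c "
from h import *
st()"
```

```text
t: 2.65
eef_pos: [0.583, 0.1141, 0.0368]
eef_rot: [[-0.982, 0.191, 0.006], [0.191, 0.982, 0.001], [-0.006, 0.002, -1.0]]
wrist_force: [0.2, -0.0, -0.3]
gripper_width: 0.0
gripper_force: 0.0
t 2.65 jig [-0.0498  0.0094] z 0.0368 yaw err 0.02 F jig [0.2 0. ]
```

```bash
python3 -m crank '{"turn":[[0,0,0],[0,0,0],[0,0,0]],"offset":[[0,-0.009,0],[0,0,0],[0,0,0]],"fingers":[1,1,1]}'; python3 -c "
from h import *
st()"
```

```text
t: 2.9
eef_pos: [0.5773, 0.104, 0.0346]
eef_rot: [[-0.981, 0.192, 0.001], [0.192, 0.981, -0.001], [-0.001, -0.0, -1.0]]
wrist_force: [-0.4, -0.4, -0.2]
gripper_width: 0.001
gripper_force: 0.0
t 2.9 jig [-0.0534 -0.0016] z 0.0346 yaw err -0.01 F jig [-0.3 -0.5]
```

```bash
python3 -m crank '{"turn":[[0,0,0],[0,0,0],[0,0,0],[0,0,0],[0,0,0],[0,0,0],[0,0,0],[0,0,0],[0,0,0],[0,0,0],[0,0,0]],"offset":[[-0.005,0,0],[-0.005,0,0],[-0.005,0,0],[-0.005,0,0],[-0.005,0,0],[-0.004,0,0],[-0.004,0,0],[-0.003,0,0],[-0.003,0,0],[0,0,0],[0,0,0]],"fingers":[1,1,1,1,1,1,1,1,1,1,1]}'; python3 -c "
from h import *
st()"
```

```text
t: 3.82
eef_pos: [0.6161, 0.0978, 0.034]
eef_rot: [[-0.982, 0.19, 0.001], [0.19, 0.982, 0.0], [-0.001, 0.0, -1.0]]
wrist_force: [-0.2, -0.3, -0.1]
gripper_width: -0.001
gripper_force: 0.3
t 3.82 jig [-0.0141 -0.0003] z 0.034 yaw err 0.08 F jig [-0.1 -0.3]
```

```bash
python3 -m crank '{"turn":[[0,0,0],[0,0,0],[0,0,0]],"offset":[[-0.002,0,0],[-0.002,0,0],[-0.001,0,0]],"fingers":[1,1,1]}'; python3 -c "
from h import *
import cv2
st()
p,d=bot.camera('side'); cv2.imwrite('pics/s2.png',cv2.resize(p[105:220,200:315,::-1],None,fx=5,fy=5,interpolation=2))"
```

```text
t: 4.07
eef_pos: [0.6205, 0.0968, 0.0339]
eef_rot: [[-0.982, 0.19, -0.0], [0.19, 0.982, -0.0], [0.0, -0.0, -1.0]]
wrist_force: [-2.6, 0.4, 0.9]
gripper_width: 0.002
gripper_force: 1.2
t 4.07 jig [-0.0097 -0.0004] z 0.0339 yaw err 0.08 F jig [-2.6 -0.1]
```

View pics/s2.png

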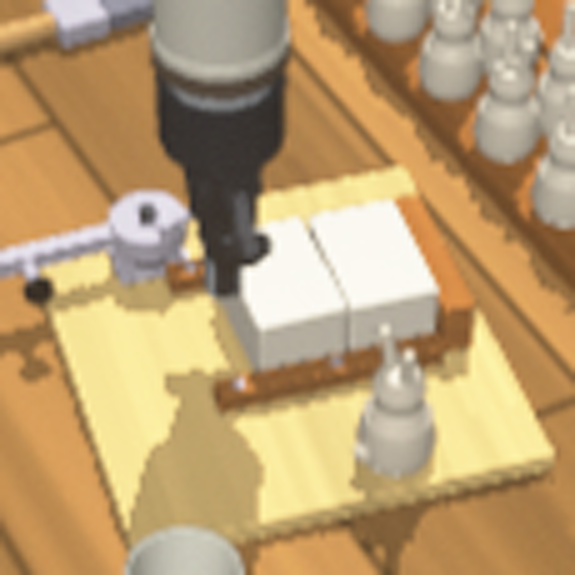

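The half is nearly touching the fixed one; only a hairline gap is left at (330,265). I'll push on until the force rises.

```bash
python3 -m crank '{"turn":[[0,0,0],[0,0,0],[0,0,0],[0,0,0]],"offset":[[-0.002,0,0],[-0.002,0,0],[-0.001,0,0],[0,0,0]],"fingers":[1,1,1,1]}'; python3 -c "
from h import *
st()"
```

```text
t: 4.45
eef_pos: [0.6221, 0.098, 0.0336]
eef_rot: [[-0.982, 0.188, -0.006], [0.188, 0.982, 0.001], [0.006, 0.0, -1.0]]
wrist_force: [-9.6, 3.3, 7.1]
gripper_width: -0.001
gripper_force: 6.0
t 4.45 jig [-0.0083  0.0011] z 0.0336 yaw err 0.18 F jig [-10.1   1.4]
```

The half is flush: the tool moved only 1.4 mm for 5 mm commanded, and the force rose to 10 N. I'll hold briefly, then back off and go up.

```bash
python3 -m crank '{"turn":[[0,0,0],[0,0,0],[0,0,0],[0,0,0],[0,0,0],[0,0,0],[0,0,0],[0,0,0],[0,0,0],[0,0,0],[0,0,0],[0,0,0]],"offset":[[-0.002,0,0],[0,0,0],[0,0,0],[0.012,0,0],[0.02,0,0],[0.02,0,0],[0,0,0],[0,0,-0.034],[0,0,-0.034],[0,0,-0.034],[0,0,-0.034],[0,0,0]],"fingers":[1,1,1,1,1,1,1,1,1,1,1,1]}'; python3 -c "
from h import *
import cv2
st()
p,d=bot.camera('side'); cv2.imwrite('pics/s3.png',cv2.resize(p[105:220,175:315,::-1],None,fx=5.2,fy=5.2,interpolation=2))"
```

```text
t: 5.45
eef_pos: [0.5827, 0.1064, 0.1782]
eef_rot: [[-0.982, 0.19, 0.014], [0.191, 0.982, 0.002], [-0.014, 0.005, -1.0]]
wrist_force: [0.2, 0.4, 0.6]
gripper_width: -0.002
gripper_force: 0.0
t 5.45 jig [-0.0486  0.0018] z 0.1782 yaw err 0.05 F jig [0.2 0.5]
```

View pics/s3.png

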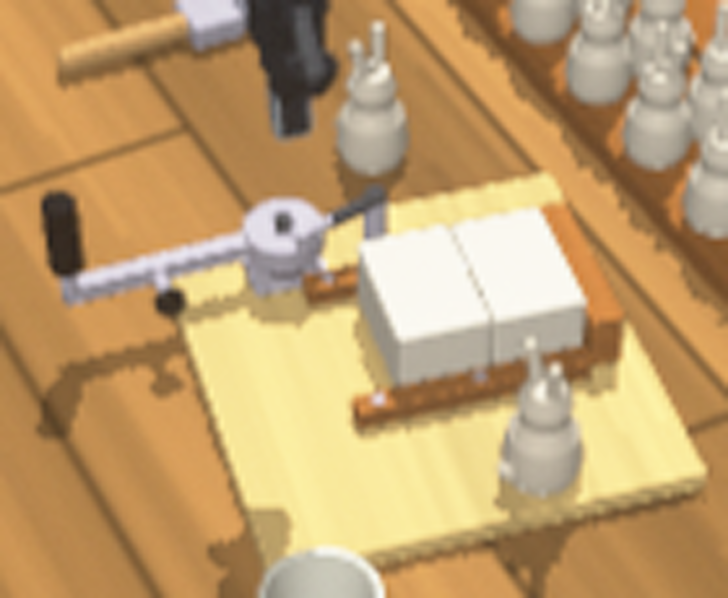

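The mould halves are flush, with only the joint line visible at (470,270). The clamp is still open, with its grip at (62,232). Next the fingers go to the outer side of the grip.

```bash
python3 -m crank '{"turn":[[0,0,0],[0,0,0],[0,0,0],[0,0,0],[0,0,0],[0,0,0],[0,0,0],[0,0,0],[0,0,0],[0,0,0],[0,0,0],[0,0,0]],"offset":[[0.0253,0.0266,0],[0.0253,0.0266,0],[0.0253,0.0266,0],[0.0253,0.0266,0],[0.0253,0.0266,0],[0,0,0],[0,0,0],[0,0,0.032],[0,0,0.032],[0,0,0.032],[0,0,0],[0,0,0]],"fingers":[1,1,1,1,1,1,1,1,1,1,1,1]}'; python3 -c "
from h import *
import cv2
st()
p,d=bot.camera('side'); cv2.imwrite('pics/s4.png',cv2.resize(p[85:200,145:285,::-1],None,fx=5.2,fy=5.2,interpolation=2))"
```

```text
t: 6.5
eef_pos: [0.4767, 0.2578, 0.0722]
eef_rot: [[-0.981, 0.192, -0.004], [0.192, 0.981, -0.003], [0.003, -0.003, -1.0]]
wrist_force: [0.3, 0.5, 1.8]
gripper_width: 0.0
gripper_force: 0.0
t 6.5 jig [-0.1816  0.1301] z 0.0722 yaw err -0.03 F jig [0.2 0.5]
```

View pics/s4.png

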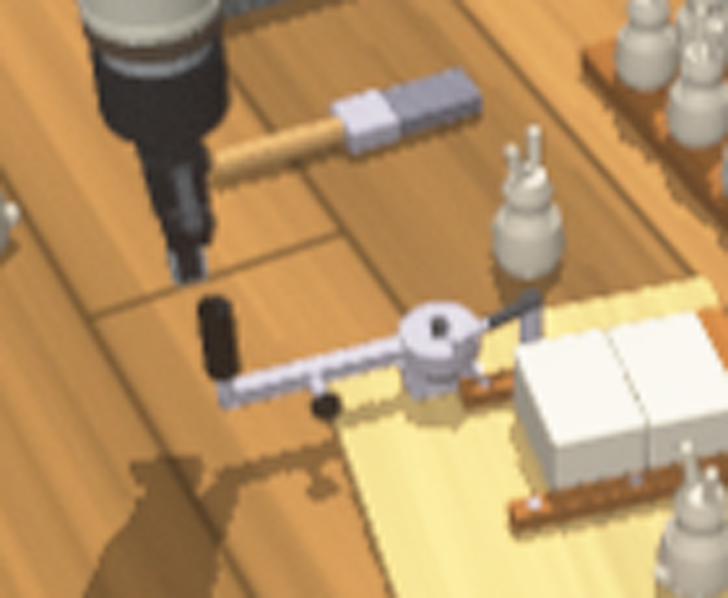

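The fingertips (190,270) stand just outside the grip (217,335), on the correct side. I'll close in and check the pose.

```bash
python3 -m crank '{"turn":[[0,0,0],[0,0,0],[0,0,0],[0,0,0],[0,0,0],[0,0,0]],"offset":[[-0.004,-0.006,-0.004],[-0.003,-0.006,-0.003],[0,-0.006,0],[0,-0.006,0],[0,0,0],[0,0,0]],"fingers":[1,1,1,1,1,1]}'; python3 -c "
from h import *
st()"
```

```text
t: 7.05
eef_pos: [0.4798, 0.2344, 0.0815]
eef_rot: [[-0.982, 0.191, 0.001], [0.191, 0.982, -0.0], [-0.001, 0.0, -1.0]]
wrist_force: [0.1, 0.3, -0.4]
gripper_width: 0.002
gripper_force: 0.0
t 7.05 jig [-0.174   0.1078] z 0.0815 yaw err 0.01 F jig [0.1 0.3]
```

```bash
python3 -m crank '{"turn":[[0,0,-4],[0,0,-4],[0,0,-4],[0,0,-4],[0,0,-4],[0,0,-4],[0,0,-4],[0,0,-4],[0,0,0]],"offset":[[0.0014,-0.0098,0],[0.0014,-0.0098,0],[0.0014,-0.0098,0],[0.0014,-0.0098,0],[0.0014,-0.0098,0],[0.0014,-0.0098,0],[0.0014,-0.0098,0],[0.0014,-0.0098,0],[0,0,0]],"fingers":[1,1,1,1,1,1,1,1,1]}'; python3 -c "
from h import *
import cv2
st()
r=(bot.sense()['eef_pos'][:2]-o)@R-[-.035,.085]
print(np.hypot(*r),np.degrees(np.arctan2(-r[1],-r[0])))
p,d=bot.camera('side'); cv2.imwrite('pics/s5.png',cv2.resize(p[85:200,145:285,::-1],None,fx=5.2,fy=5.2,interpolation=2))"
```

```text
t: 7.8
eef_pos: [0.4743, 0.1583, 0.0818]
eef_rot: [[-0.932, -0.361, 0.003], [-0.361, 0.932, 0.003], [-0.004, 0.001, -1.0]]
wrist_force: [0.6, 5.5, 2.5]
gripper_width: -0.002
gripper_force: 2.5
t 7.8 jig [-0.1649  0.032 ] z 0.0818 yaw err 32.22 F jig [-0.4  5.5]
0.14030360836331754 22.193493193005857
```

View pics/s5.png

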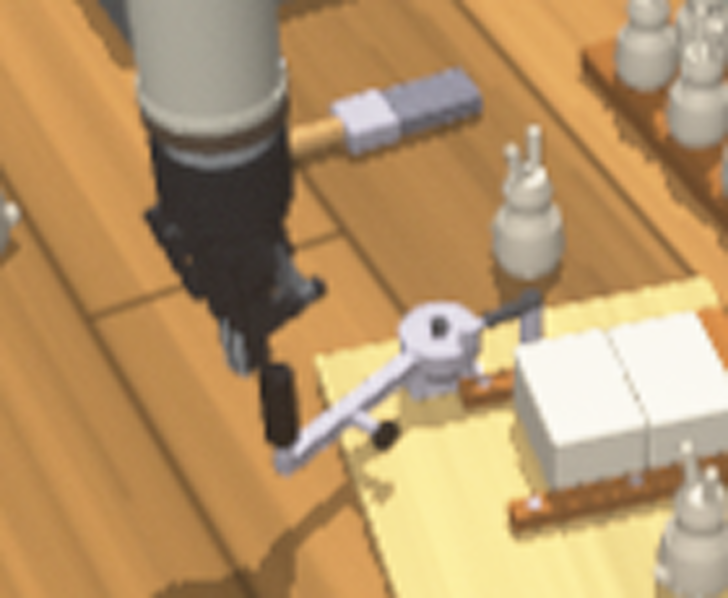

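The clamp is at about 32°, with the grip at (278,405) pushed squarely by the fingers and a 5.5 N reaction. The arc continues past the dead point.

```bash
python3 -m crank '{"turn":[[0,0,-4],[0,0,-4],[0,0,-4],[0,0,-4],[0,0,-4],[0,0,-4],[0,0,-4],[0,0,-4],[0,0,-4],[0,0,-4],[0,0,0],[0,0,0]],"offset":[[0.0016,-0.0098,0],[0.0016,-0.0098,0],[0.0016,-0.0098,0],[0.0016,-0.0098,0],[0.0016,-0.0098,0],[0.0016,-0.0098,0],[0.0016,-0.0098,0],[0.0016,-0.0098,0],[0.0016,-0.0098,0],[0.0016,-0.0098,0],[0,0,0],[0,0,0]],"fingers":[1,1,1,1,1,1,1,1,1,1,1,1]}'; python3 -c "
from h import *
import cv2
st()
r=(bot.sense()['eef_pos'][:2]-o)@R-[-.035,.085]
print(np.hypot(*r),np.degrees(np.arctan2(-r[1],-r[0])),bot.sense()['q'])
p,d=bot.camera('side'); cv2.imwrite('pics/s6.png',cv2.resize(p[85:200,145:285,::-1],None,fx=5.2,fy=5.2,interpolation=2))"
```

```text
t: 8.85
eef_pos: [0.5206, 0.0727, 0.0806]
eef_rot: [[-0.488, -0.873, -0.001], [-0.873, 0.488, -0.0], [0.001, 0.001, -1.0]]
wrist_force: [0.1, 0.6, 0.7]
gripper_width: 0.002
gripper_force: 0.0
t 8.85 jig [-0.1031 -0.0432] z 0.0806 yaw err 71.84 F jig [0.  0.6]
0.14517479071361444 62.035396518312425 [ 16.39805193  27.29076346 -33.64533545 112.10246827  20.45492297
  46.58764707 122.20008041]
```

View pics/s6.png

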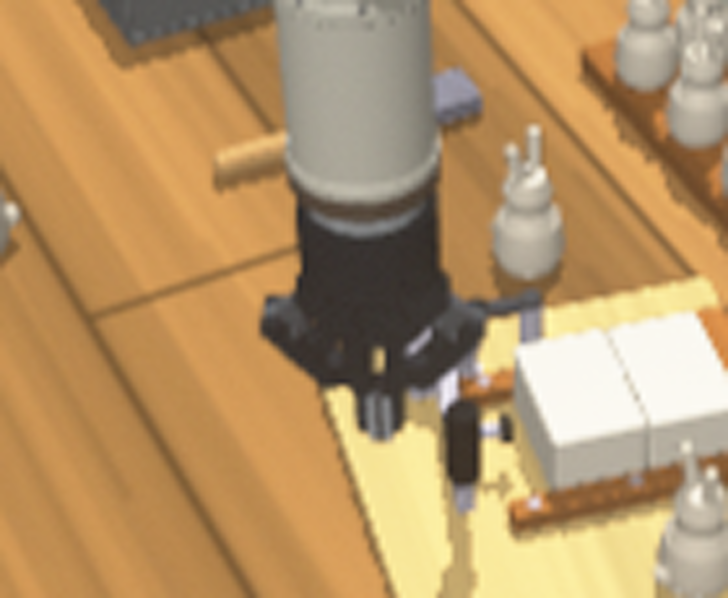

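The clamp has gone past its dead point: the grip at (462,445) has left the fingers, and the foot at (507,430) is closing on the half. I'll back off, go up and look.

```bash
python3 -m crank '{"turn":[[0,0,0],[0,0,0],[0,0,0],[0,0,0],[0,0,0],[0,0,0],[0,0,0],[0,0,0],[0,0,0]],"offset":[[0,0.02,0],[0,0.02,0],[0,0.02,-0.03],[0,0.02,-0.03],[0,0.02,-0.03],[0,0.02,-0.03],[0,0,0],[0,0,0],[0,0,0]],"fingers":[1,1,1,1,1,1,1,1,1]}'; python3 -c "
from h import *
import cv2
st()
im=[]
for n,(a,b) in dict(side=(105,195),top=(115,170)).items():
    p,d=bot.camera(n); im.append(cv2.resize(p[a:a+110,b:b+110,::-1],(390,390),interpolation=2))
cv2.imwrite('pics/s7.png',cv2.hconcat(im))"
```

```text
t: 9.65
eef_pos: [0.4157, 0.1306, 0.2007]
eef_rot: [[-0.485, -0.875, 0.0], [-0.875, 0.485, -0.001], [0.001, -0.001, -1.0]]
wrist_force: [0.0, 0.6, -0.7]
gripper_width: -0.0
gripper_force: 0.0
t 9.65 jig [-0.2171 -0.0064] z 0.2007 yaw err 72.03 F jig [-0.1  0.5]
```

View pics/s7.png

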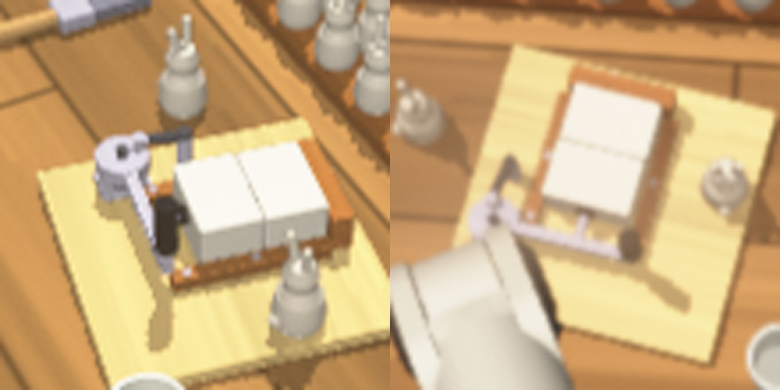

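The clamp arm lies along the jig's -y (grip at (628,245) in the top half of the picture), with the foot against the loose half at (583,222). The mould is closed, the bystanders haven't moved and the arm is clear.

```bash
python3 -c "
from plant import bot
print(bot.sign_off())"
```

```text
the job is handed in; nothing more can be done
None
```

The loose half is pushed flush and the clamp has snapped over with its foot on it; the last pictures show the bystanders unmoved and the arm clear, and I handed the job in at about 10 s (no verdict was returned).

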